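# Close up the mixing pots and put the brush away

## Task

Close up the restorer's bench for the night: put on each of the three empty mixing pots the lid that belongs to it, seated fully down on the rim, with the pots left standing upright, and lay the brush flat in the long compartment of the tool tray. Do it in any order, set things down rather than dropping them, and do not disturb the hammer, the glue bottle or the sanding block.

Things in the scene. Friction and masses are not known exactly. Their poses are not given: they have to be found in the camera images.
- pot_large: The large round plain tin pot: 80 mm outer diameter, 60 mm high, wall 3 mm. Loose, empty, open on top, some 350 g, standing upright on the table; origin at the centre of its underside, z up. 
- pot_small: The small round plain tin pot: 58 mm outer diameter, 72 mm high, wall 3 mm. Loose, empty, open on top, some 350 g, standing upright on the table; origin at the centre of its underside, z up. 
- pot_oblong: The oblong plain tin pot: 92 mm (its x) by 62 mm (its y) outside, 52 mm high, wall 3 mm. Loose, empty, open on top, some 350 g, standing upright on the table; origin at the centre of its underside, z up. 
- pot_large_rim (a point): Centre of the large round pot's mouth, level with the rim, 60 mm above its underside.
- pot_small_rim (a point): Centre of the small round pot's mouth, level with the rim, 72 mm above its underside.
- pot_oblong_rim (a point): Centre of the oblong pot's mouth, level with the rim, 52 mm above its underside; x along the pot's long side.
- lid_large: Lid of the large round pot. Tin: plug 65 mm diameter, 8 mm deep, its lower edge bevelled 4 mm; above it a plate 86 mm diameter, 5 mm thick (z 8 to 13); on top a round dark wooden knob 20 mm diameter (z 13 to 37). Seated, the plate lies on the rim, the plug in the mouth with 4.5 mm play all round. Loose, 80 g, flat on the table. Origin: centre of the plug's underside, z up. 
- lid_small: Lid of the small round pot. Tin: plug 43 mm diameter, 8 mm deep, its lower edge bevelled 4 mm; above it a plate 64 mm diameter, 5 mm thick (z 8 to 13); on top a round dark wooden knob 20 mm diameter (z 13 to 37). Seated, the plate lies on the rim, the plug in the mouth with 4.5 mm play all round. Loose, 50 g, flat on the table. Origin: centre of the plug's underside, z up. 
- lid_oblong: Lid of the oblong pot. Tin: plug 77 x 47 mm, 8 mm deep, its lower half 3 mm smaller all round; above it a plate 96 (x) by 66 (y) mm, 5 mm thick (z 8 to 13); on top a dark wooden bar 44 mm along x, 14 mm wide (z 13 to 37), to grip across y. Fits either way round, 4.5 mm play; seated, the plate lies on the rim. Loose, 80 g, flat on the table. Origin: centre of the plug's underside, z up. 
- brush: Loose flat brush on the table, 60 g: 185 mm long (x), 12 mm thick, origin at its very middle (6 mm above what it lies on). Wooden handle 16 mm wide from x = -92 to +20 mm, then steel ferrule 24 mm wide, dark bristles 22 mm wide at +x. Grip the handle across y near the origin, where it balances.
- tray: Plywood tool tray fixed to the table, 225 (x) by 130 (y) mm, 14 mm high, floor and walls 4 mm thick; origin: centre of underside. Long compartment (217 x 40 mm inside) along x on its -y side, both its long walls cut out to the floor for 70 mm at mid-length so fingers can reach in. +y side: two short compartments parted at x = 47 mm, the +x one holding the sanding block.
- tray_slot (a point): Centre of the floor of the tray's long compartment (top face of the floor, 4 mm above the table); x along the compartment, z up. The brush lies here with its x axis along this x, either way round.
- hammer: Hammer, 260 mm long (x) with a 26 mm thick head at +x, lying on the bench to the right of the brush, not to be disturbed; origin at about the middle of the hammer, on the table.
- glue_bottle: White glue bottle, 50 mm in diameter, 140 mm high, standing on the bench at the left, not to be disturbed; origin at the centre of its base.
- sanding_block: Cork sanding block, 40 by 56 by 24 mm, lying in a short compartment of the tray, not to be disturbed; origin at the centre of its underside.

How it is judged:
By the outcome, as a careful person would: the job done as asked, in the order asked, and still so for the second after the job is handed in, with the robot touching nothing.
It also fails if it takes over 72 s, if anything falls off the work surface, if the arm or the gripper's body presses on something with over 40 N, if the wrist force passes 120 N, or if a joint passes its speed limit or range.

## Robot

A 6-joint arm with a two-finger parallel gripper is mounted at the origin on the work surface. World frame = base frame: x ahead of the robot, y to its left, z up, the work surface at z = 0. Lengths are in m, angles in rad, forces in N, time in s.
With the tool pointing down it reaches from about 0.25 to 0.775 m from the base axis. Payload 8.9 kg.
Tool frame: the origin (TCP) lies between the finger pads; the fingertips stand 14 mm ahead of it and the grasp point (between the pads) lies 5 mm behind it; z points along the fingers, y is the line along which they close (so a half turn about z gives the same grasp; the last joint's range is limited). The gripper opens to 85 mm and grips with 20 to 120 N. Pads are 22 mm wide; open, the fingers measure 114 mm over their backs; the gripper's body (76 mm by 85 mm) begins 54 mm behind the grasp point. The pads swing forward as they close: fully open they stand 13 mm farther back than shut.
Start: joints at [-1.377, 0.291, -0.153, 1.127, 0, 1.431], TCP at [0.172, -0.496, 0.245] pointing down, gripper open.
Joint ranges: [-2.52, 2.52], [-0.91, 1.74], [-1.3, 1.37], [-1.96, 2.02], [-1.52, 1.47], [-3.14, 3.14]. Speed limits (rad/s): [2.22, 2.22, 2.79, 3.14, 3.14, 3.14].

## Interface

Orientations are given as a unit quaternion [x, y, z, w].
In Python, from plant import manip, eyes gives the robot as it stands.
- The arm moves only by the shell command python3 -m inch 'ROWS' [FORCE]. ROWS is text: rows parted by semicolons, each of 5 numbers parted by spaces: the shift along the tool's x, y, z as a fraction of full scale, then the turn about the tool's z as a fraction of full scale, then the opening, from 0 (shut) to 1 (fully open). A call has 1 to 12 rows; each row is the pose to reach, as a shift and turn from the pose commanded when the call began, along the tool's axes at that moment; what a row does not reach only later rows make up. Full scale, the value 1, is 0.2 m for a shift and 120 degrees for a turn. A row lasts 1/10 s, in which the tool goes at most 50 mm and 8.59 degrees, less where a joint would pass 70% of its speed; a pose out of reach is approached as far as the arm can. A call with a number of a shift or a turn outside -1 to 1 is refused whole. A call with a gripper value outside its range is refused whole. The fingers move at their own pace and stop on an object; FORCE is the grip in N (left out, the last holds). Time passes only in rows, so rows that repeat a pose let the fingers close. It gives the time, the measured TCP pose, the force, the opening and the grip force at its end, in the units of the state.
- manip.sense(): the state, without advancing time (a new reading comes with each control period).
- eyes.get_image(name): name is "scene" or "side" or "wrist"; returns a dict with "frame" (400x640x3 uint8, blue, green, red), "vfov" (degrees; the focal length in pixels is half the picture's height over the tangent of half this angle, whatever the lens; pixels are square), "cx", "cy" (the principal point, pixels), "k1" (the pictures are not rectified: a ray, as slopes to the right and down, at radius r is drawn at 1 + k1 r^2 times it, then the intrinsics apply), "eye" and "attitude" of the camera in the world. Camera axes: x right, y up, looking along -z (the intrinsics and any distortion apply to the point x, -y, -z); pixel columns grow to the right and rows downward; lengths in m; the calibration is good to about 2 mm. A picture is of the moment at which its call begins. There is no depth.
- manip.hand_in(): hands the job in; it is judged then, once.
The state is a dict: "time": time; "joints": joint angles; "joint_vel": joint speeds; "joint_efforts": joint torques, N m; "tcp_pos": TCP position; "tcp_rot": TCP orientation; "ft_force": force on the tool from outside, world axes, zero at the start; "wrist_torque": the same for the moment, N m; "opening": finger opening in m; "gripper_force": force on a finger pad.
Only numpy, scipy, OpenCV 4.12 (cv2) and the standard library are available. Lean on these libraries where they do the work, as an engineer would, in place of code of your own. Each camera call takes 0.05 s, during which the arm holds its last target. There are 200 camera calls.

## Working session

There is one attempt and no reset: what is moved stays moved. The work goes in short steps, Python scripts to look and compute and a shell command to move; the robot and the scene stay as the last step left them, time stands still between calls to the robot, and variables do not carry over. Pictures are saved under pics/ and viewed, at most 10 in all, crops included, and the job is handed in when it is done.

```bash
ls; mkdir -p pics
python3 - <<'E'
from plant import manip, eyes
import cv2
print(manip.sense())
for n in("scene","side","wrist"):
    d=eyes.get_image(n);cv2.imwrite(f"pics/{n}0.png",d["frame"]);print(n,{k:v for k,v in d.items() if k!="frame"})
E
```

```text
pics
{'time': 0.0, 'joints': array([-1.37724601e+00,  2.91341028e-01, -1.54125882e-01,  1.12670803e+00,
        1.11912527e-05,  1.43145919e+00]), 'joint_vel': array([-1.78427106e-03,  1.89815844e-05,  2.26200287e-03, -5.22450309e-04,
        3.55626188e-04, -5.14454619e-05]), 'joint_efforts': array([ 1.92871153e-04, -5.37134421e+01,  3.31376517e+01,  1.56277005e-02,
       -2.93142875e-04, -7.61845115e-06]), 'tcp_pos': array([ 0.1714616 , -0.49576001,  0.24470091]), 'tcp_rot': array([ 9.86179958e-01,  1.65676235e-01, -1.30889453e-05, -6.89206968e-04]), 'ft_force': array([-0.81471552,  0.56546107,  0.32434207]), 'wrist_torque': array([0.00783662, 0.00947634, 0.01625152]), 'gripper_force': 0.0, 'opening': 0.08538560940504905}
scene {'vfov': 55.320777857747686, 'cx': 326.3644028633322, 'cy': 194.3768642723857, 'k1': -0.023546054250209263, 'eye': array([ 1.18687732, -0.0417086 ,  0.9227875 ]), 'attitude': array([0.2386348 , 0.22133963, 0.66269816, 0.67445782])}
side {'vfov': 52.39220511412182, 'cx': 314.90334747915097, 'cy': 199.644507111947, 'k1': -0.059060907932547604, 'eye': array([0.24510592, 0.87806638, 1.04388948]), 'attitude': array([-0.05801417,  0.36324228,  0.91929436, -0.13995456])}
wrist {'vfov': 65.28897942479792, 'cx': 317.4137936753901, 'cy': 202.6515776571711, 'k1': -0.019611784541440684, 'eye': array([ 0.25271164, -0.46731698,  0.37426661]), 'attitude': array([-0.1348383 ,  0.09689763, -0.5722158 ,  0.80311802])}
```

View pics/scene0.png

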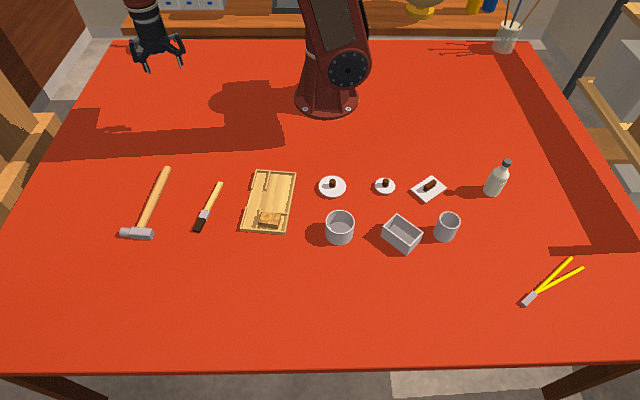

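View pics/side0.png

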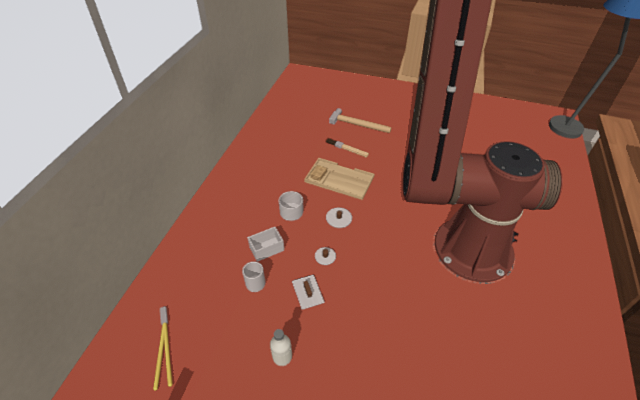

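```bash
cat > h.py <<'E'
import numpy as np, cv2
from scipy.spatial.transform import Rotation as R
from plant import manip, eyes
def grab(n,save=None):
    d=eyes.get_image(n)
    if save: cv2.imwrite(f"pics/{save}.png",d["frame"])
    return d
def K(d):
    f=d["frame"].shape[0]/2/np.tan(np.radians(d["vfov"])/2)
    return np.array([[f,0,d["cx"]],[0,f,d["cy"]],[0,0,1.]]),np.array([d["k1"],0,0,0.])
def cast(d,uv,z):
    k,D=K(d); n=cv2.undistortPoints(np.array(uv,float).reshape(-1,1,2),k,D).reshape(-1,2)
    v=R.from_quat(d["attitude"]).apply(np.c_[n[:,0],-n[:,1],-np.ones(len(n))])
    return d["eye"]+v*((z-d["eye"][2])/v[:,2])[:,None]
def proj(d,P):
    k,D=K(d); c=R.from_quat(d["attitude"]).inv().apply(np.atleast_2d(P)-d["eye"])*[1,-1,-1]
    return cv2.projectPoints(c,np.zeros(3),np.zeros(3),k,D)[0].reshape(-1,2)
def mask(d):  # not table
    h=cv2.cvtColor(d["frame"],cv2.COLOR_BGR2HSV)
    red=((h[...,0]<12)|(h[...,0]>172))&(h[...,1]>150)&(h[...,2]>50)
    return (~red).astype(np.uint8)*255
def blobs(m,amin=60,amax=20000):
    return [c for c in cv2.findContours(m,cv2.RETR_EXTERNAL,cv2.CHAIN_APPROX_NONE)[0] if amin<cv2.contourArea(c)<amax]
def tool(dp):  # world shift -> tool-axes fractions
    return R.from_quat(manip.sense()["tcp_rot"]).inv().apply(dp)/0.2
E
python3 - <<'E'
from h import *
for n in("scene","side"):
    d=grab(n); m=mask(d)
    for c in blobs(m):
        r=cv2.minAreaRect(c); p=cast(d,[r[0]],0.013)[0]
        if -.5<p[1]<.4 and .2<p[0]<.8:
            b=cast(d,cv2.boxPoints(r),.013)[:,:2]
            print(n,np.round(r[0]),np.round(r[1]),cv2.contourArea(c),p.round(3)[:2],b.round(3).tolist())
E
```

```text
scene [401. 233.] [39. 30.] 1035.0 [0.618 0.198] [[0.618, 0.128], [0.536, 0.19], [0.618, 0.269], [0.694, 0.206]]
scene [446. 227.] [22. 32.] 599.5 [0.598 0.332] [[0.628, 0.276], [0.529, 0.338], [0.566, 0.39], [0.661, 0.326]]
scene [340. 228.] [35. 29.] 852.5 [0.597 0.026] [[0.535, -0.014], [0.536, 0.071], [0.654, 0.063], [0.653, -0.017]]
scene [208. 206.] [ 9. 56.] 333.0 [ 0.518 -0.358] [[0.599, -0.392], [0.414, -0.349], [0.43, -0.322], [0.612, -0.367]]
scene [385. 185.] [19. 18.] 255.0 [0.442 0.172] [[0.44, 0.132], [0.389, 0.177], [0.444, 0.212], [0.493, 0.168]]
scene [428. 188.] [21. 31.] 513.5 [0.456 0.306] [[0.457, 0.248], [0.385, 0.341], [0.455, 0.364], [0.522, 0.274]]
scene [332. 186.] [22. 28.] 471.5 [0.445 0.009] [[0.399, -0.033], [0.4, 0.055], [0.488, 0.05], [0.487, -0.034]]
scene [268. 201.] [46. 67.] 2650.0 [ 0.501 -0.183] [[0.601, -0.257], [0.351, -0.247], [0.388, -0.101], [0.63, -0.129]]
side [308. 291.] [32. 25.] 741.5 [0.451 0.308] [[0.511, 0.288], [0.453, 0.24], [0.394, 0.328], [0.45, 0.372]]
side [325. 256.] [18. 22.] 315.0 [0.439 0.175] [[0.481, 0.152], [0.415, 0.132], [0.397, 0.197], [0.461, 0.217]]
side [263. 259.] [39. 69.] 1439.0 [0.617 0.242] [[0.642, 0.365], [0.721, 0.121], [0.589, 0.104], [0.528, 0.347]]
side [338. 218.] [21. 27.] 446.5 [0.44  0.012] [[0.496, -0.02], [0.408, -0.047], [0.386, 0.042], [0.47, 0.068]]
side [290. 206.] [31. 25.] 642.5 [0.611 0.008] [[0.679, -0.049], [0.594, -0.075], [0.548, 0.061], [0.627, 0.086]]
side [339. 178.] [66. 30.] 1685.5 [ 0.489 -0.174] [[0.608, -0.112], [0.626, -0.271], [0.368, -0.237], [0.367, -0.087]]
side [347. 147.] [45.  7.] 211.5 [ 0.503 -0.352] [[0.594, -0.348], [0.597, -0.393], [0.414, -0.357], [0.414, -0.314]]
```

```bash
cat >> h.py <<'E'
def plan(P,yaw=None):  # fractions for move to TCP P with tool x at yaw (deg, mod 180)
    s=manip.sense(); r=R.from_quat(s["tcp_rot"]); x=r.as_matrix()[:,0]
    y0=np.degrees(np.arctan2(x[1],x[0])); t=0
    if yaw is not None: t=-((yaw-y0+90)%180-90)
    print("tcp",s["tcp_pos"].round(4),"yaw",round(y0,2),"q6",s["joints"][5].round(2),"tilt",np.round(r.as_matrix()[:2,2],4),
      "-> shift",tool(np.array(P)-s["tcp_pos"]).round(4),"turn",round(t/120,4))
E
python3 -m inch '0.6 0 0.1 0.1 1;1 -0.06 0.1 0.2 1;1 -0.06 0.1 0.275 1;1 -0.06 0.1 0.275 1;1 -0.06 0.1 0.275 1;1 -0.06 0.1 0.275 1'
python3 -c "
from h import *
plan([.505,-.357,.2],-13.7)"
```

```text
time: 0.85
tcp_pos: [0.3588, -0.4179, 0.2248]
tcp_rot: [0.993, -0.12, 0.0, -0.0]
ft_force: [-0.6, -0.7, 0.3]
opening: 0.0855
gripper_force: 0.0
tcp [ 0.3588 -0.4179  0.2248] yaw -13.78 q6 2.39 tilt [0.0001 0.0009] -> shift [ 0.6373 -0.4696  0.1243] turn -0.0006
```

```bash
python3 -m inch '0.3 -0.2 0.1 0 1;0.5 -0.4 0.12 0 1;0.637 -0.47 0.124 0 1;0.637 -0.47 0.124 0 1;0.637 -0.47 0.124 0 1'
cat > brush.py <<'E'
from h import *
import sys
d=grab("wrist",sys.argv[1]); m=mask(d)
print("eye",d["eye"].round(3),"look",(R.from_quat(d["attitude"]).apply([0,0,-1])).round(2))
for c in blobs(m,800,80000):
    r=cv2.minAreaRect(c); b=cast(d,cv2.boxPoints(r),.010)
    print(np.round(r[0]),np.round(r[1]),cv2.contourArea(c),b[:,:2].round(4).tolist(),b.mean(0).round(4))
s=manip.sense();print(s["tcp_pos"])
E
python3 brush.py w1
```

```text
time: 1.35
tcp_pos: [0.5036, -0.3585, 0.1999]
tcp_rot: [0.993, -0.12, -0.0, -0.0]
ft_force: [-0.7, -0.1, 0.2]
opening: 0.0852
gripper_force: 0.0
eye [ 0.587 -0.378  0.329] look [-0.32  0.08 -0.94]
[ 38. 295.] [77. 55.] 3309.0 [[0.4484, 0.0775], [0.5032, 0.0066], [0.4409, -0.0518], [0.3795, 0.0175]] [0.443  0.0124 0.01  ]
[317. 258.] [283. 558.] 52626.5 [[0.6357, -0.1004], [0.5021, -0.6444], [0.0958, -0.667], [0.2854, 0.1088]] [ 0.3798 -0.3258  0.01  ]
[317. 166.] [ 24. 173.] 2912.5 [[0.4246, -0.323], [0.6035, -0.3693], [0.598, -0.3916], [0.418, -0.3497]] [ 0.511  -0.3584  0.01  ]
[466. 125.] [107. 274.] 9357.0 [[0.4101, -0.4106], [0.6535, -0.5097], [0.6133, -0.5992], [0.3487, -0.5243]] [ 0.5064 -0.5109  0.01  ]
[ 0.5024353  -0.35915624  0.20015123]
```

View pics/w1.png

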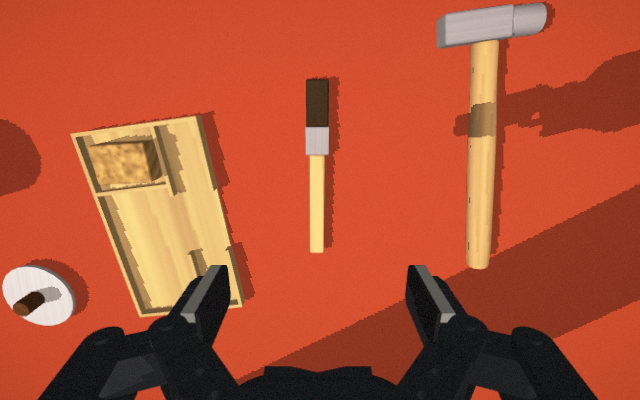

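Run:
```python
from h import *
plan([.511,-.3582,.017],-13.8)
d=grab("wrist")
h=cv2.cvtColor(d["frame"],cv2.COLOR_BGR2HSV)
m=((h[...,0]>=13)&(h[...,0]<32)&(h[...,1]>60)&(h[...,2]>60)).astype(np.uint8)*255
m[:,260:]=0
m=cv2.morphologyEx(m,cv2.MORPH_CLOSE,np.ones((5,5)))
c=max(blobs(m,800,80000),key=cv2.contourArea)
h2=cv2.convexHull(c);a=cv2.approxPolyDP(h2,8,True).reshape(-1,2)
print(a.tolist());b=cast(d,a,.014);print(b[:,:2].round(4).tolist())
```

```text
tcp [ 0.5024 -0.3592  0.2002] yaw -13.86 q6 2.64 tilt [-0.001   0.0002] -> shift [ 0.0413 -0.015   0.9157] turn -0.0005
[[198, 115], [243, 300], [139, 315], [69, 133]]
[[0.5956, -0.2603], [0.3803, -0.2352], [0.3894, -0.1025], [0.6114, -0.1272]]
```

```bash
python3 -m inch '0.041 -0.015 0.3 0 1;0.041 -0.015 0.55 0 1;0.041 -0.015 0.75 0 1;0.041 -0.015 0.88 0 1;0.041 -0.015 0.916 0 1;0.041 -0.015 0.916 0 1;0.041 -0.015 0.916 0 0;0.041 -0.015 0.916 0 0;0.041 -0.015 0.916 0 0;0.041 -0.015 0.916 0 0;0.041 -0.015 0.916 0 0;0.041 -0.015 0.916 0 0' 40; python3 -c "
from h import *
plan([.4874,-.2217,.12],-6.5)"
```

```text
time: 2.65
tcp_pos: [0.512, -0.3583, 0.0181]
tcp_rot: [0.993, -0.121, 0.0, 0.0]
ft_force: [-0.7, 0.5, 5.9]
opening: 0.0149
gripper_force: 39.7
tcp [ 0.512  -0.3583  0.0181] yaw -13.92 q6 2.66 tilt [ 0.0008 -0.0008] -> shift [-0.2831 -0.6331 -0.5103] turn -0.0619
```

```bash
python3 -m inch '0 0 -0.1 0 0;0 0 -0.3 0 0;0 0 -0.5 0 0;0 0 -0.6 0 0;0 0 -0.6 0 0'
python3 - <<'E'
from h import *
plan([.4874,-.2217,.12],-6.5)
d=grab("wrist","w2")
h=cv2.cvtColor(d["frame"],cv2.COLOR_BGR2HSV)
m=((h[...,0]>=13)&(h[...,0]<32)&(h[...,1]>60)&(h[...,2]>60)).astype(np.uint8)*255
for c in blobs(m,500,80000):
  a=cv2.approxPolyDP(cv2.convexHull(c),6,True).reshape(-1,2)
  print(a.tolist(),cast(d,a,.014)[:,:2].round(4).tolist())
E
```

```text
time: 3.15
tcp_pos: [0.5132, -0.3593, 0.1408]
tcp_rot: [0.993, -0.121, 0.002, 0.002]
ft_force: [0.1, 0.0, -1.5]
opening: 0.0149
gripper_force: 39.2
tcp [ 0.5132 -0.3593  0.1408] yaw -13.92 q6 2.66 tilt [ 0.0042 -0.0038] -> shift [-0.2912 -0.637   0.1007] turn -0.0618
[[333, 241], [331, 369], [314, 372], [304, 369], [302, 241]] [[0.4718, -0.3625], [0.325, -0.3265], [0.3253, -0.3078], [0.332, -0.2985], [0.4786, -0.3352]]
[[177, 133], [222, 301], [133, 361], [113, 363], [22, 156]] [[0.5963, -0.2616], [0.4349, -0.2428], [0.3854, -0.1242], [0.3878, -0.1018], [0.611, -0.1269]]
[[340, 82], [338, 183], [295, 182], [292, 83]] [[0.6019, -0.3982], [0.5238, -0.3789], [0.5335, -0.3436], [0.6101, -0.3621]]
[[538, 41], [518, 306], [504, 309], [492, 298], [504, 50]] [[0.5952, -0.5488], [0.3576, -0.5247], [0.3575, -0.5109], [0.3737, -0.4999], [0.5948, -0.5232]]
```

View pics/w2.png

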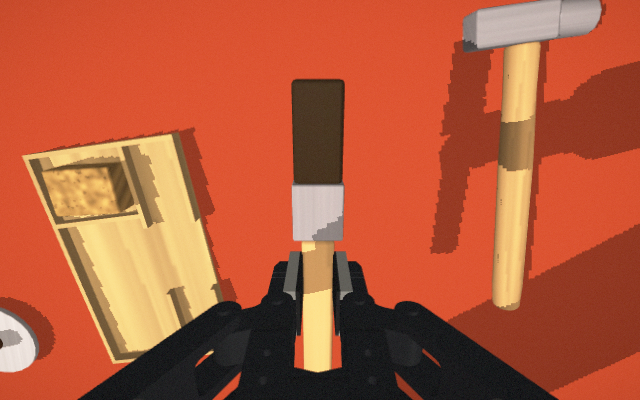

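```bash
python3 -m inch '-0.15 -0.3 0.02 -0.03 0;-0.25 -0.5 0.05 -0.06 0;-0.291 -0.645 0.1 -0.062 0;-0.291 -0.645 0.2 -0.062 0;-0.291 -0.645 0.3 -0.062 0;-0.291 -0.645 0.3 -0.062 0'; python3 -c "
from h import *
plan([.4874,-.2197,.023],-6.5)"
```

```text
time: 3.8
tcp_pos: [0.4836, -0.2168, 0.074]
tcp_rot: [0.998, -0.056, -0.003, -0.002]
ft_force: [0.4, 0.1, -0.7]
opening: 0.0144
gripper_force: 39.3
tcp [ 0.4836 -0.2168  0.074 ] yaw -6.45 q6 2.69 tilt [-0.0055  0.0035] -> shift [0.0218 0.0128 0.2547] turn 0.0004
```

```bash
python3 -m inch '0 0 0.05 0 0;0 0 0.1 0 0;0 0 0.1 0 0'; python3 -c "
from h import *
plan([.4874,-.2197,.0225],-6.5)"
```

```text
time: 4.1
tcp_pos: [0.4854, -0.2186, 0.0561]
tcp_rot: [0.998, -0.057, -0.001, -0.0]
ft_force: [-1.1, 0.7, -0.9]
opening: 0.0149
gripper_force: 39.3
tcp [ 0.4854 -0.2186  0.0561] yaw -6.52 q6 2.69 tilt [-0.0016  0.001 ] -> shift [0.0108 0.0045 0.1678] turn -0.0002
```

```bash
python3 -m inch '0.004 0.002 0.06 0 0;0.004 0.002 0.12 0 0;0.004 0.002 0.155 0 0;0.004 0.002 0.155 0 0;0.004 0.002 0.155 0 0'; python3 -c "
from h import *
plan([.4874,-.2197,.0225],-6.5)"
```

```text
time: 4.6
tcp_pos: [0.4868, -0.2192, 0.0261]
tcp_rot: [0.998, -0.057, -0.0, -0.0]
ft_force: [0.1, -0.1, -0.9]
opening: 0.0145
gripper_force: 39.4
tcp [ 0.4868 -0.2192  0.0261] yaw -6.49 q6 2.69 tilt [-0.0004  0.0002] -> shift [0.0032 0.002  0.0182] turn 0.0
```

```bash
python3 -m inch '0 0 0.01 0 0;0 0 0.02 0 0;0 0 0.022 0 0;0 0 0.022 0 0;0 0 0.022 0 0.35;0 0 0.022 0 0.35;0 0 0.022 0 0.35;0 0 0.022 0 0.35'; python3 -m inch '0 0 -0.1 0 0.35;0 0 -0.3 0 0.35;0 0 -0.5 0 0.6;0 0 -0.7 0 1;0 0 -0.7 0 1;0 0 -0.7 0 1'
python3 - <<'E'
from h import *
d=grab("wrist","w3")
plan([.43,.08,.3],0)
E
```

```text
time: 5.4
tcp_pos: [0.4869, -0.2193, 0.0219]
tcp_rot: [0.998, -0.057, 0.0, 0.0]
ft_force: [-1.4, -0.5, 0.1]
opening: 0.0296
gripper_force: 0.0
time: 6.0
tcp_pos: [0.4874, -0.2196, 0.1626]
tcp_rot: [0.998, -0.057, 0.001, 0.0]
ft_force: [-0.0, -0.3, -1.0]
opening: 0.0846
gripper_force: 0.0
tcp [ 0.4867 -0.2191  0.1615] yaw -6.49 q6 2.69 tilt [-0.0003  0.0002] -> shift [-0.4508 -1.4541 -0.6922] turn -0.0541
```

View pics/w3.png

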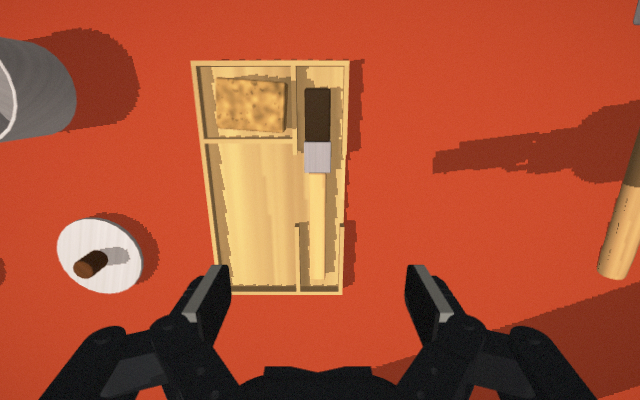

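```bash
python3 -m inch '0.05 -0.2 -0.2 -0.05 1;0 -0.5 -0.4 -0.1 1;-0.1 -0.8 -0.55 -0.2 1;-0.1 -1 -0.55 -0.25 1;-0.1 -1 -0.55 -0.3 1;-0.1 -1 -0.55 -0.42 1;-0.1 -1 -0.55 -0.42 1'; python3 -c "
from h import *
plan([.50,.14,.28],45)"
```

```text
time: 6.75
tcp_pos: [0.489, -0.017, 0.2707]
tcp_rot: [0.926, 0.378, -0.001, -0.001]
ft_force: [0.6, 0.1, 0.7]
opening: 0.0855
gripper_force: 0.0
tcp [ 0.489  -0.017   0.2707] yaw 44.38 q6 2.18 tilt [-0.0021  0.0004] -> shift [ 0.588  -0.5227 -0.0465] turn -0.0052
```

```bash
python3 -m inch '0.3 -0.26 -0.04 0 1;0.58 -0.52 -0.04 0 1;0.58 -0.52 -0.04 0 1;0.58 -0.52 -0.04 0 1;0.58 -0.52 -0.04 0 1;0.58 -0.52 -0.04 0 1'
python3 - <<'E'
from h import *
d=grab("wrist","w4"); m=mask(d)
np.save("w4.npy",np.array([d],object),allow_pickle=True)
for c in blobs(m,800,200000):
    r=cv2.minAreaRect(c);print(np.round(r[0]),np.round(r[1]),cast(d,[r[0]],.013)[0].round(3))
E
```

```text
time: 7.35
tcp_pos: [0.5006, 0.1363, 0.2788]
tcp_rot: [0.928, 0.374, -0.001, -0.0]
ft_force: [-0.1, -0.2, 0.4]
opening: 0.0853
gripper_force: 0.0
[338. 317.] [164. 601.] [ 0.352 -0.052  0.013]
[354. 252.] [60. 55.] [0.446 0.011 0.013]
[266. 176.] [48. 48.] [0.444 0.175 0.013]
[445. 171.] [83. 71.] [0.61  0.012 0.013]
[187.  93.] [89. 58.] [0.456 0.31  0.013]
[363.  46.] [64. 93.] [0.636 0.195 0.013]
```

View pics/w4.png

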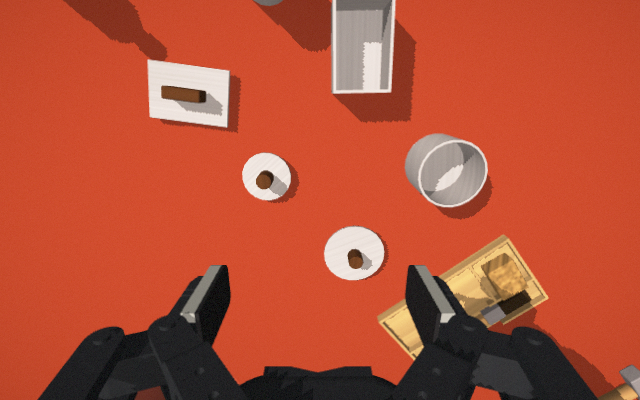

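```bash
cat > meas.py <<'E'
from h import *
def lids(d):
    m=mask(d)
    for c in blobs(m,800,12000):
        r=cv2.minAreaRect(c); u,v=r[0]
        if max(r[1])>1.9*min(r[1]): continue
        mm=np.zeros_like(m);cv2.drawContours(mm,[c],-1,255,-1)
        h=cv2.cvtColor(d["frame"],cv2.COLOR_BGR2HSV)
        kn=(mm>0)&(h[...,1]>90)&(h[...,2]<170)
        print("blob",np.round(r[0]),np.round(r[1]),"z13:",cast(d,[r[0]],.013)[0][:2].round(4),"knobpx",kn.sum())
        if kn.sum()>20:
            ys,xs=np.nonzero(kn); q=cv2.minAreaRect(np.c_[xs,ys].astype(np.float32))
            b=cast(d,cv2.boxPoints(cv2.minAreaRect(c)),.013)[:,:2]
            print("   knob z25",cast(d,[q[0]],.025)[0][:2].round(4),"box13",b.round(4).tolist())
def rim(d,uv,z,rad,half=60,thr=190):
    u,v=map(int,uv); g=d["frame"].min(2).copy(); w=np.zeros_like(g); w[max(v-half,0):v+half,max(u-half,0):u+half]=1
    m=((g>thr)&(w>0)).astype(np.uint8)*255
    c=max(blobs(m,5,1e6),key=lambda c:cv2.boundingRect(c)[2]*cv2.boundingRect(c)[3])
    P=cast(d,cv2.convexHull(c).reshape(-1,2),z)[:,:2]
    return m,c,P
E
python3 - <<'E'
from meas import *
d=np.load("w4.npy",allow_pickle=True)[0]
lids(d)
m,c,P=rim(d,(453,173),.06,.04)
(cx,cy),r=cv2.minEnclosingCircle((P*1e3).astype(np.float32));print("large",cx,cy,r,len(P), cv2.contourArea(c))
print(P.round(3).tolist())
print([d["frame"][173,x].min() for x in range(398,500,3)])
E
```

```text
blob [354. 252.] [60. 55.] z13: [0.4455 0.0113] knobpx 244
   knob z25 [0.4589 0.0023] box13 [[0.3835, 0.0104], [0.4464, 0.0717], [0.5036, 0.0122], [0.4446, -0.0533]]
blob [266. 176.] [48. 48.] z13: [0.4436 0.1745] knobpx 262
   knob z25 [0.4517 0.164 ] box13 [[0.4462, 0.2171], [0.4885, 0.1731], [0.4408, 0.1298], [0.3963, 0.1761]]
blob [445. 171.] [83. 71.] z13: [0.6099 0.0119] knobpx 40
   knob z25 [ 0.5912 -0.005 ] box13 [[0.5455, 0.0384], [0.6229, 0.0838], [0.672, -0.0138], [0.5957, -0.068]]
blob [187.  93.] [89. 58.] z13: [0.4558 0.31  ] knobpx 595
   knob z25 [0.4604 0.3047] box13 [[0.3932, 0.3372], [0.4543, 0.3672], [0.5154, 0.2844], [0.4573, 0.2494]]
blob [363.  46.] [64. 93.] z13: [0.6364 0.1945] knobpx 26
   knob z25 [0.631  0.1943] box13 [[0.575, 0.1854], [0.6441, 0.2537], [0.6932, 0.2031], [0.6282, 0.1302]]
large 607.9485473632812 24.559818267822266 39.57998275756836 37 3472.5
[[0.639, 0.048], [0.643, 0.041], [0.645, 0.038], [0.647, 0.029], [0.647, 0.026], [0.646, 0.02], [0.645, 0.012], [0.643, 0.008], [0.639, -0.0], [0.634, -0.004], [0.631, -0.007], [0.622, -0.012], [0.61
[... 197 characters left out ...]
0.039], [0.573, 0.042], [0.576, 0.048], [0.579, 0.051], [0.585, 0.057], [0.59, 0.06], [0.595, 0.062], [0.601, 0.063], [0.608, 0.064], [0.615, 0.063], [0.624, 0.06], [0.627, 0.059], [0.631, 0.056]]
[np.uint8(49), np.uint8(48), np.uint8(44), np.uint8(136), np.uint8(137), np.uint8(141), np.uint8(148), np.uint8(224), np.uint8(146), np.uint8(153), np.uint8(152), np.uint8(148), np.uint8(151), np.uint8(150), np.uint8(150), np.uint8(151), np.uint8(208), np.uint8(217), np.uint8(213), np.uint8(221), np.uint8(218), np.uint8(165), np.uint8(146), np.uint8(150), np.uint8(146), np.uint8(152), np.uint8(142), np.uint8(140), np.uint8(138), np.uint8(214), np.uint8(54), np.uint8(49), np.uint8(45), np.uint8(48)]
```

Run:
```python
from meas import *
d=np.load("w4.npy",allow_pickle=True)[0]
for uv,z in (((354,252),.013),((266,176),.013)):
    m,c,P=rim(d,uv,z,.04,45)
    (cx,cy),r=cv2.minEnclosingCircle((P*1e3).astype(np.float32));print(cx,cy,r)
m,c,P=rim(d,(187,93),.013,.04,60)
q=cv2.minAreaRect((P*1e3).astype(np.float32));print(q)
m,c,P=rim(d,(363,46),.052,.04,60)
q=cv2.minAreaRect((P*1e3).astype(np.float32));print(q)
plan([.445,.0115,.15],45)
```

```text
443.8309631347656 10.107993125915527 42.60307693481445
442.90728759765625 174.30503845214844 31.420616149902344
((455.47576904296875, 309.0208740234375), (64.93203735351562, 94.87495422363281), 36.74175262451172)
((628.298095703125, 194.19647216796875), (86.91398620605469, 61.43693542480469), 44.76557540893555)
tcp [0.5008 0.1359 0.2791] yaw 43.85 q6 2.5 tilt [-0.0015 -0.0006] -> shift [-0.6313  0.2556  0.6463] turn -0.0096
```

```bash
python3 -m inch '-0.3 0.12 0.1 0 1;-0.5 0.2 0.3 0 1;-0.64 0.26 0.5 0 1;-0.64 0.26 0.7 0 1;-0.64 0.26 0.85 0 1;-0.64 0.26 0.85 0 1;-0.64 0.26 0.85 0 1'; python3 -c "
from h import *
plan([.4438,.0101,.031])"
```

```text
time: 8.1
tcp_pos: [0.4447, 0.01, 0.1105]
tcp_rot: [0.928, 0.373, -0.0, -0.0]
ft_force: [-0.8, -0.5, -0.3]
opening: 0.0855
gripper_force: 0.0
tcp [0.4447 0.01   0.1105] yaw 43.8 q6 2.24 tilt [-0.0011  0.0001] -> shift [-0.0028 -0.0031  0.3973] turn 0.0
```

```bash
python3 -m inch '-0.003 -0.003 0.15 0 1;-0.003 -0.003 0.3 0 1;-0.003 -0.003 0.38 0 0.7;-0.003 -0.003 0.395 0 0.5;-0.003 -0.003 0.395 0 0.3;-0.003 -0.003 0.395 0 0;-0.003 -0.003 0.395 0 0;-0.003 -0.003 0.395 0 0;-0.003 -0.003 0.395 0 0;-0.003 -0.003 0.395 0 0' 40; python3 -m inch '0 0 -0.1 0 0;0 0 -0.3 0 0;0 0 -0.5 0 0;0 0 -0.5 0 0';  python3 -c "
from h import *
plan([.608,.0246,.13])"
```

```text
time: 9.1
tcp_pos: [0.4455, 0.0107, 0.0325]
tcp_rot: [0.927, 0.374, 0.001, 0.001]
ft_force: [-1.4, -0.3, 8.7]
opening: 0.0184
gripper_force: 38.7
time: 9.5
tcp_pos: [0.4475, 0.0104, 0.1363]
tcp_rot: [0.927, 0.374, 0.004, 0.002]
ft_force: [0.2, 0.0, -1.1]
opening: 0.0183
gripper_force: 39.4
tcp [0.4475 0.0104 0.1363] yaw 43.92 q6 2.23 tilt [ 0.0089 -0.0012] -> shift [0.6268 0.5052 0.0383] turn 0.0
```

```bash
python3 -m inch '0.2 0.16 0 0 0;0.4 0.32 0 0 0;0.63 0.5 0.02 0 0;0.63 0.5 0.04 0 0;0.63 0.5 0.1 0 0;0.63 0.5 0.1 0 0;0.63 0.5 0.1 0 0;0.63 0.5 0.1 0 0'; python3 -c "
from h import *
d=grab('wrist','w5')
plan([.6088,.0254,.0845])"
```

```text
time: 10.3
tcp_pos: [0.6034, 0.0261, 0.1115]
tcp_rot: [0.928, 0.374, -0.0, 0.0]
ft_force: [0.9, -0.1, -1.0]
opening: 0.0184
gripper_force: 39.5
tcp [0.6037 0.0261 0.1116] yaw 43.9 q6 2.3 tilt [ 0.0005 -0.0001] -> shift [0.016  0.02   0.1357] turn 0.0
```

View pics/w5.png

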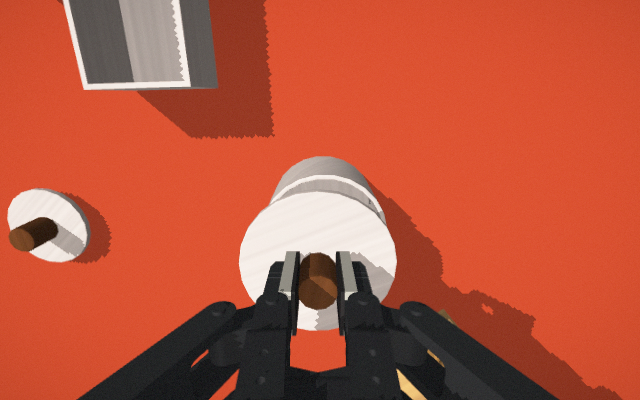

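Run:
```python
from h import *
from scipy.optimize import least_squares
d=grab("wrist"); s=manip.sense()
L=cast(d,[[239,262],[397,262],[318,191],[318,331]],s["tcp_pos"][2]-.0195)[:,:2]
print(L.round(4).tolist(),"centre",L[:2].mean(0),L[2:].mean(0),"tcp",s["tcp_pos"])
g=d["frame"].min(2)
# outer rim: last bright px going up column from plate top
for u in (290,305,320,335,350,365,375):
    col=g[150:250,u]; print(u,[150+i for i in range(99) if (col[i]>190)!=(col[i+1]>190)])
```

```text
[[0.5748, 0.0571], [0.634, -0.0046], [0.6333, 0.0541], [0.5711, -0.0059]] centre [0.60440001 0.02620532] [0.60219831 0.02409652] tcp [0.60393018 0.02607993 0.11166975]
290 [183, 188, 195]
305 [177, 182, 192]
320 [174, 179, 191]
335 [175, 179, 193]
350 [179, 184, 198]
365 [188, 194, 206]
375 [199, 207, 213]
```

```bash
cat >> meas.py <<'E'
def arc(d,pts,z,rad,c0):
    from scipy.optimize import least_squares
    P=cast(d,pts,z)[:,:2]
    r=least_squares(lambda c:np.hypot(*(P-c).T)-rad,c0); return r.x.round(4),np.abs(r.fun).max()
E
python3 - <<'E'
from meas import *
d=grab("wrist")
print(arc(d,[(290,183.5),(305,177.5),(320,174.5),(335,175),(350,179.5),(365,188),(375,199)],.06,.04,[.608,.025]))
E
```

```text
(array([0.6077, 0.024 ]), np.float64(0.00022934782142042254))
```

```bash
python3 -m inch '0.01 0.02 0 0 0;0.01 0.02 0.04 0 0;0.01 0.02 0.07 0 0;0.01 0.02 0.1 0 0;0.01 0.02 0.12 0 0;0.01 0.02 0.135 0 0;0.01 0.02 0.135 0 0;0.01 0.02 0.135 0 0'
```

```text
time: 11.25
tcp_pos: [0.608, 0.0247, 0.0846]
tcp_rot: [0.927, 0.374, -0.0, -0.0]
ft_force: [-5.4, 0.5, 10.0]
opening: 0.0185
gripper_force: 40.4
```

```bash
python3 -m inch '0 0 0 0 0.35;0 0 0 0 0.35;0 0 0 0 0.35;0 0 0 0 0.35;0 0 -0.15 0 0.35;0 0 -0.4 0 0.5;0 0 -0.6 0 1;0 0 -0.6 0 1;0 0 -0.6 0 1'
python3 - <<'E'
from meas import *
d=grab("wrist","w6"); np.save("w6.npy",np.array([d],object),allow_pickle=True)
lids(d)
p=proj(d,[[.6077,.024,.065]])[0];print(p)
m,c,P=rim(d,p,.065,.04,80)
(cx,cy),r=cv2.minEnclosingCircle((P*1e3).astype(np.float32));print("plate",cx,cy,r)
plan([.443,.1743,.15],44)
E
```

```text
time: 12.15
tcp_pos: [0.609, 0.0247, 0.2048]
tcp_rot: [0.927, 0.374, 0.001, 0.0]
ft_force: [-0.5, 1.9, -1.2]
opening: 0.0835
gripper_force: 0.0
blob [113. 194.] [56. 60.] z13: [0.4447 0.1742] knobpx 511
   knob z25 [0.4518 0.1613] box13 [[0.4493, 0.2142], [0.4936, 0.1677], [0.4397, 0.132], [0.3922, 0.1812]]
blob [317. 194.] [95. 95.] z13: [0.5974 0.0143] knobpx 549
   knob z25 [ 0.6139 -0.0024] box13 [[0.5473, 0.0665], [0.6484, 0.0633], [0.6475, -0.0379], [0.5383, -0.0424]]
blob [ 30. 100.] [75. 59.] z13: [0.4713 0.2885] knobpx 429
   knob z25 [0.4709 0.2784] box13 [[0.483, 0.3266], [0.5227, 0.2839], [0.4588, 0.2481], [0.4156, 0.2938]]
blob [189.  46.] [100.  96.] z13: [0.6197 0.2005] knobpx 95
   knob z25 [0.6216 0.1962] box13 [[0.6185, 0.2573], [0.682, 0.1974], [0.621, 0.1394], [0.5511, 0.2042]]
[316.5975825  196.90872886]
plate 606.7537231445312 23.578311920166016 42.68057632446289
tcp [0.6081 0.0247 0.2034] yaw 43.91 q6 2.3 tilt [-0.0005  0.    ] -> shift [-0.0762 -1.1114  0.2676] turn -0.0008
```

View pics/w6.png

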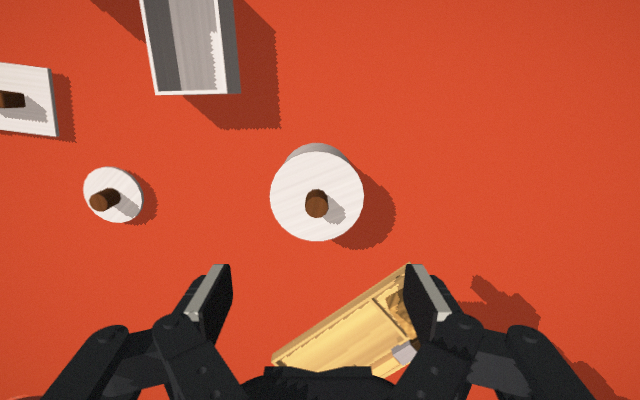

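```bash
python3 -m inch '0.1 -0.15 -0.2 0 1;0.25 -0.4 -0.38 0 1;0.4 -0.65 -0.38 0 1;0.56 -0.95 -0.38 0 1;0.56 -0.95 -0.38 0 1;0.56 -0.95 -0.38 0 1;0.56 -0.95 -0.38 0 1;0.56 -0.95 -0.38 0 1;0.56 -0.95 -0.38 0 1'
python3 - <<'E'
from meas import *
d=grab("wrist","w7"); np.save("w7.npy",np.array([d],object),allow_pickle=True)
for P0,z,k in (((.443,.174),.013,0),((.56,.32),.072,0),((.4555,.309),.013,1),((.628,.194),.052,1)):
    p=proj(d,[[*P0,z]])[0]
    m,c,P=rim(d,p,z,.04,75 if k else 60)
    Q=(P*1e3).astype(np.float32)
    print(p.round(), cv2.boundingRect(c), cv2.minAreaRect(Q) if k else cv2.minEnclosingCircle(Q))
lids(d)
plan([.443,.1743,.1])
E
```

```text
time: 13.1
tcp_pos: [0.5575, 0.238, 0.2792]
tcp_rot: [0.928, 0.373, -0.001, 0.0]
ft_force: [0.0, -0.6, -0.1]
opening: 0.0855
gripper_force: 0.0
[294. 253.] (273, 233, 44, 40) ((442.6038818359375, 174.318603515625), 31.754911422729492)
[263. 122.] (267, 62, 55, 48) ((613.0488891601562, 322.9791564941406), 28.380245208740234)
[225. 183.] (189, 155, 74, 56) ((455.7619323730469, 308.8394470214844), (64.88088989257812, 94.71746063232422), 36.362998962402344)
[387. 155.] (360, 111, 58, 81) ((629.876708984375, 195.75572204589844), (92.03430938720703, 61.98582458496094), 44.994503021240234)
blob [294. 252.] [40. 44.] z13: [0.444  0.1751] knobpx 245
   knob z25 [0.4567 0.1691] box13 [[0.4458, 0.2181], [0.4881, 0.1741], [0.442, 0.13], [0.3976, 0.1762]]
blob [224. 183.] [78. 49.] z13: [0.4555 0.3104] knobpx 557
   knob z25 [0.462 0.308] box13 [[0.3947, 0.3343], [0.4545, 0.3676], [0.5135, 0.2876], [0.4566, 0.2496]]
blob [386. 150.] [83. 63.] z13: [0.6319 0.1877] knobpx 46
   knob z25 [0.6274 0.1912] box13 [[0.6393, 0.253], [0.6927, 0.1977], [0.6239, 0.1164], [0.5659, 0.1769]]
blob [295.  80.] [62. 56.] z13: [0.6131 0.328 ] knobpx 15
tcp [0.5577 0.238  0.2794] yaw 43.81 q6 2.66 tilt [-0.0007 -0.0004] -> shift [-0.6335 -0.1667  0.8976] turn 0.0
```

```bash
python3 - <<'E'
from meas import *
d=np.load("w7.npy",allow_pickle=True)[0]
m,c,P=rim(d,(295,85),.072,.04,60); print(cv2.boundingRect(c),cv2.minEnclosingCircle((P*1e3).astype(np.float32)))
E
python3 -m inch '-0.2 -0.05 0.1 0 1;-0.4 -0.1 0.3 0 1;-0.633 -0.167 0.5 0 1;-0.633 -0.167 0.7 0 1;-0.633 -0.167 0.85 0 1;-0.633 -0.167 0.9 0 1;-0.633 -0.167 0.9 0 1;-0.633 -0.167 0.9 0 1'; python3 -c "
from h import *
plan([.4427,.1743,.033])"
```

```text
(267, 50, 57, 60) ((613.934326171875, 323.26507568359375), 28.461078643798828)
time: 13.95
tcp_pos: [0.4445, 0.1756, 0.1012]
tcp_rot: [0.928, 0.374, 0.001, 0.0]
ft_force: [0.5, -0.1, 0.2]
opening: 0.0853
gripper_force: 0.0
tcp [0.4445 0.1756 0.1012] yaw 43.88 q6 2.6 tilt [0.0019 0.0005] -> shift [-0.0118 -0.002   0.3411] turn 0.0
```

```bash
python3 -m inch '-0.01 -0.002 0.15 0 1;-0.01 -0.002 0.27 0 1;-0.01 -0.002 0.32 0 0.7;-0.01 -0.002 0.337 0 0.5;-0.01 -0.002 0.337 0 0.3;-0.01 -0.002 0.337 0 0;-0.01 -0.002 0.337 0 0;-0.01 -0.002 0.337 0 0;-0.01 -0.002 0.337 0 0;-0.01 -0.002 0.337 0 0' 40; python3 -m inch '0 0 -0.1 0 0;0 0 -0.3 0 0;0 0 -0.5 0 0;0 0 -0.55 0 0;0 0 -0.55 0 0';  python3 -c "
from h import *
plan([.6135,.3232,.145])"
```

```text
time: 14.95
tcp_pos: [0.4422, 0.1747, 0.0336]
tcp_rot: [0.927, 0.374, 0.001, 0.0]
ft_force: [-0.4, 0.8, 6.0]
opening: 0.0184
gripper_force: 38.9
time: 15.45
tcp_pos: [0.4427, 0.1748, 0.1445]
tcp_rot: [0.927, 0.374, 0.002, 0.0]
ft_force: [-0.2, 0.2, -1.3]
opening: 0.0184
gripper_force: 39.4
tcp [0.4427 0.1748 0.1445] yaw 43.91 q6 2.6 tilt [0.0043 0.001 ] -> shift [1.1298 0.0575 0.0017] turn 0.0
```

```bash
python3 -m inch '0.2 0.01 -0.03 0 0;0.45 0.02 -0.03 0 0;0.7 0.03 -0.03 0 0;0.95 0.05 -0.03 0 0;0.95 0.055 -0.03 0 0;0.95 0.055 -0.03 0 0;0.95 0.055 -0.03 0 0'; python3 -c "
from h import *
plan([.6135,.3232,.125])"
```

```text
time: 16.15
tcp_pos: [0.5843, 0.2974, 0.1471]
tcp_rot: [0.928, 0.374, -0.002, 0.0]
ft_force: [-0.0, 0.3, -0.6]
opening: 0.0184
gripper_force: 39.4
tcp [0.5843 0.2974 0.1471] yaw 43.9 q6 2.73 tilt [-0.0029 -0.0012] -> shift [0.1951 0.0086 0.1097] turn 0.0
```

```bash
python3 -m inch '0.1 0.005 0.02 0 0;0.18 0.008 0.06 0 0;0.18 0.008 0.11 0 0;0.18 0.008 0.11 0 0;0.18 0.008 0.11 0 0;0.18 0.008 0.11 0 0'
python3 - <<'E'
from meas import *
d=grab("wrist","w8"); s=manip.sense(); z=s["tcp_pos"][2]
g=d["frame"].min(2)
p=proj(d,[[*s["tcp_pos"][:2],z-.0206]])[0];print("plate px guess",p.round())
# plate: bright width by row, rim edges by column
for v in range(200,290,10):
    b=np.nonzero(g[v,200:440]>190)[0]+200; print(v,(b.min(),b.max()) if len(b) else None)
for u in range(270,381,10):
    col=g[100:270,u]>190; print(u,[100+i for i in range(169) if col[i]!=col[i+1]])
plan([.6135,.3232,.0976])
E
```

```text
time: 16.75
tcp_pos: [0.6124, 0.3215, 0.1271]
tcp_rot: [0.928, 0.374, 0.0, 0.0]
ft_force: [-0.1, 0.0, 0.1]
opening: 0.0183
gripper_force: 39.4
plate px guess [317. 262.]
200 (np.int64(289), np.int64(345))
210 (np.int64(279), np.int64(354))
220 (np.int64(275), np.int64(359))
230 (np.int64(270), np.int64(364))
240 (np.int64(265), np.int64(370))
250 (np.int64(261), np.int64(373))
260 (np.int64(260), np.int64(439))
270 (np.int64(261), np.int64(439))
280 (np.int64(265), np.int64(266))
270 [229, 266]
280 [208, 216, 219, 260]
290 [198, 203, 213, 250]
300 [193, 197, 210, 252]
310 [190, 194, 208, 249]
320 [189, 194, 208, 248]
330 [192, 196, 209, 252]
340 [196, 200, 212, 250]
350 [203, 210, 217, 252]
360 [225, 254]
370 [238, 258]
380 []
tcp [0.6126 0.3217 0.1273] yaw 43.89 q6 2.75 tilt [0.0005 0.0002] -> shift [ 0.0081 -0.0024  0.1483] turn 0.0
```

Run:
```python
from meas import *
d=grab("wrist")
print("rim",arc(d,[(280,208.5),(290,198.5),(300,193.5),(310,190.5),(320,189.5),(330,192.5),(340,196.5),(350,203.5)],.072,.029,[.613,.323]))
z=manip.sense()["tcp_pos"][2]-.0206
print("plate",arc(d,[(290,213.5),(300,210.5),(310,208.5),(320,208.5),(330,209.5),(340,212.5),(350,217.5),(270,229.5),(360,225.5),(265,240),(370,240),(261,250),(373,250)],z,.032,[.613,.323]))
```

```text
rim (array([0.6135, 0.3228]), np.float64(0.0005393909010534235))
plate (array([0.6118, 0.3211]), np.float64(0.0008972444666217431))
```

```bash
python3 -m inch '0.011 0 0.02 0 0;0.011 0 0.05 0 0;0.011 0 0.08 0 0;0.011 0 0.11 0 0;0.011 0 0.135 0 0;0.011 0 0.148 0 0;0.011 0 0.148 0 0;0.011 0 0.148 0 0'
```

```text
time: 17.65
tcp_pos: [0.6144, 0.3236, 0.0978]
tcp_rot: [0.927, 0.374, 0.0, -0.0]
ft_force: [-3.2, -0.8, 8.5]
opening: 0.0184
gripper_force: 40.3
```

```bash
python3 -m inch '0 0 0 0 0.35;0 0 0 0 0.35;0 0 0 0 0.35;0 0 0 0 0.35;0 0 -0.15 0 0.35;0 0 -0.4 0 0.5;0 0 -0.6 0 1;0 0 -0.7 0 1;0 0 -0.7 0 1;0 0 -0.7 0 1'
python3 - <<'E'
from meas import *
d=grab("wrist","w9")
p=proj(d,[[.6135,.3228,.077]])[0]
m,c,P=rim(d,p,.077,.04,60);print("plate",cv2.minEnclosingCircle((P*1e3).astype(np.float32)))
plan([.4557,.3089,.15],126.4)
E
```

```text
time: 18.65
tcp_pos: [0.6144, 0.3236, 0.2366]
tcp_rot: [0.927, 0.374, 0.0, -0.0]
ft_force: [-1.0, -0.9, -0.2]
opening: 0.0855
gripper_force: 0.0
plate ((614.3631591796875, 323.5789489746094), 31.665040969848633)
tcp [0.614  0.3234 0.2356] yaw 43.91 q6 2.75 tilt [-0.0016 -0.0006] -> shift [-0.6198 -0.4963  0.4293] turn -0.6875
```

Seated (radius matches at z = 77 mm). Now the oblong lid.

```bash
python3 -m inch '-0.15 -0.1 0 -0.07 1;-0.3 -0.2 0 -0.14 1;-0.45 -0.35 0.1 -0.21 1;-0.62 -0.496 0.2 -0.28 1;-0.62 -0.496 0.2 -0.35 1;-0.62 -0.496 0.3 -0.42 1;-0.62 -0.496 0.4 -0.49 1;-0.62 -0.496 0.4 -0.56 1;-0.62 -0.496 0.4 -0.63 1;-0.62 -0.496 0.4 -0.6875 1;-0.62 -0.496 0.4 -0.6875 1;-0.62 -0.496 0.4 -0.6875 1'
python3 - <<'E'
from meas import *
d=grab("wrist","w10")
p=proj(d,[[.4557,.3089,.013]])[0]
m,c,P=rim(d,p,.013,.04,90);print(p,"plate",cv2.boundingRect(c),cv2.minAreaRect((P*1e3).astype(np.float32)))
plan([.4557,.3089,.034],126.4)
E
```

```text
time: 19.9
tcp_pos: [0.4556, 0.3088, 0.1559]
tcp_rot: [0.452, 0.892, -0.001, -0.001]
ft_force: [-1.0, 0.8, -0.3]
opening: 0.0858
gripper_force: 0.0
[316.06176134 192.46666121] plate (278, 140, 76, 100) ((455.1802062988281, 308.8809814453125), (65.32575988769531, 94.48128509521484), 36.26994323730469)
tcp [0.4558 0.3088 0.1562] yaw 126.22 q6 1.4 tilt [-0.0012 -0.0006] -> shift [5.000e-04 5.000e-04 6.109e-01] turn -0.0015
```

```bash
python3 -m inch '0 0 0.2 0 1;0 0 0.4 0 1;0 0 0.52 0 1;0 0 0.58 0 0.7;0 0 0.609 0 0.5;0 0 0.609 0 0.3;0 0 0.609 0 0;0 0 0.609 0 0;0 0 0.609 0 0;0 0 0.609 0 0;0 0 0.609 0 0;0 0 0.609 0 0' 40; python3 -m inch '0 0 -0.1 0 0;0 0 -0.3 0 0;0 0 -0.5 0 0;0 0 -0.5 0 0;0 0 -0.5 0 0';  python3 -c "
from h import *
plan([.6299,.1958,.13],45)"
```

```text
time: 21.15
tcp_pos: [0.4572, 0.3096, 0.0364]
tcp_rot: [0.451, 0.893, 0.001, 0.001]
ft_force: [-1.3, 0.3, 7.1]
opening: 0.0129
gripper_force: 40.0
time: 21.65
tcp_pos: [0.457, 0.3094, 0.1362]
tcp_rot: [0.451, 0.893, 0.001, 0.001]
ft_force: [-0.2, 0.4, -1.6]
opening: 0.0129
gripper_force: 39.3
tcp [0.457  0.3094 0.1362] yaw 126.4 q6 1.4 tilt [0.0023 0.0011] -> shift [-0.9703  0.3588  0.0323] turn 0.6783
```

```bash
python3 -m inch '-0.05 0 -0.08 0.07 0;-0.15 0.05 -0.12 0.14 0;-0.25 0.1 -0.12 0.21 0;-0.35 0.13 -0.12 0.28 0;-0.5 0.2 -0.12 0.35 0;-0.65 0.25 -0.12 0.42 0;-0.8 0.3 -0.12 0.49 0;-0.97 0.36 -0.12 0.56 0;-0.97 0.36 -0.1 0.63 0;-0.97 0.36 -0.05 0.678 0;-0.97 0.36 0.03 0.678 0;-0.97 0.36 0.1 0.678 0';python3 -m inch '0 0 0 0 0;0 0 0 0 0;0 0 0 0 0'
python3 - <<'E'
from meas import *
d=grab("wrist","w11"); s=manip.sense()
g=d["frame"].min(2); print("guess",proj(d,[[.6299,.1958,.052],[*s["tcp_pos"][:2],s["tcp_pos"][2]-.0234]]).round())
for u in range(230,411,15):
    col=g[60:300,u]>190; print(u,[60+i for i in range(239) if col[i]!=col[i+1]])
for v in range(130,260,15):
    r=g[v,180:460]>190; print(v,[180+i for i in range(279) if r[i]!=r[i+1]])
plan([.6299,.1958,.0804],45)
E
```

```text
time: 22.85
tcp_pos: [0.6284, 0.1953, 0.1126]
tcp_rot: [0.924, 0.383, -0.001, -0.0]
ft_force: [0.0, 0.3, -0.9]
opening: 0.0129
gripper_force: 39.3
time: 23.15
tcp_pos: [0.6297, 0.1958, 0.1156]
tcp_rot: [0.924, 0.383, 0.0, 0.0]
ft_force: [0.3, 0.2, -0.7]
opening: 0.0131
gripper_force: 39.3
guess [[317. 230.]
 [317. 259.]]
230 []
245 []
260 [172, 285]
275 [163, 167, 172, 266]
290 [162, 167, 172, 258]
305 [162, 167, 172, 223]
320 [162, 167, 172, 221]
335 [162, 167, 172, 228]
350 [162, 167, 172, 237]
365 [162, 170, 172, 260]
380 [172, 200]
395 []
410 []
130 [181]
145 []
160 []
175 [252, 381]
190 [253, 380]
205 [254, 379]
220 [255, 378]
235 [256, 302, 347, 377]
250 [257, 302, 360, 376]
tcp [0.6298 0.1958 0.1159] yaw 45.06 q6 2.55 tilt [0.0012 0.0002] -> shift [-1.000e-04  2.000e-04  1.773e-01] turn 0.0005
```

View pics/w11.png

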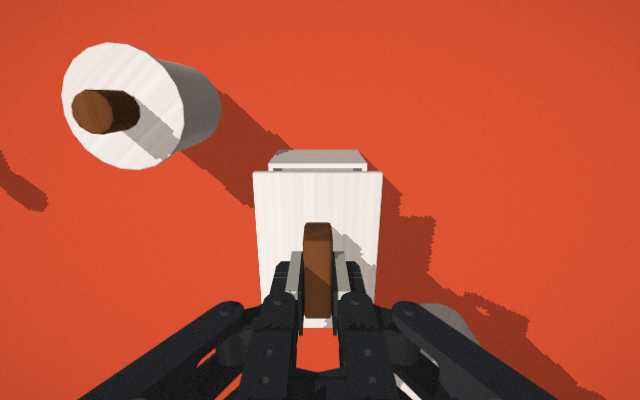

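Run:
```python
from meas import *
d=grab("wrist"); s=manip.sense(); M=R.from_quat(s["tcp_rot"]).as_matrix(); z=s["tcp_pos"][2]-.0234
loc=lambda P:((P-s["tcp_pos"])@M)[:,:2]*1e3
print("plate",loc(cast(d,[(253,172.5),(382,172.5),(254.5,205),(379.5,205)],z)).round(1).tolist())
print("rim",loc(cast(d,[(275,162.5),(365,162.5),(268,167),(367,167)],.052)).round(1).tolist())
```

```text
plate [[49.3, -32.3], [49.2, 32.5], [32.0, -32.6], [31.9, 32.3]]
rim [[45.9, -26.6], [45.8, 29.9], [43.0, -31.1], [43.0, 31.3]]
```

```bash
python3 -m inch '-0.006 0 0.03 0 0;-0.006 0 0.06 0 0;-0.006 0 0.1 0 0;-0.006 0 0.13 0 0;-0.006 0 0.155 0 0;-0.006 0 0.175 0 0;-0.006 0 0.177 0 0;-0.006 0 0.177 0 0'
```

```text
time: 24.05
tcp_pos: [0.6283, 0.1948, 0.0804]
tcp_rot: [0.924, 0.383, -0.0, 0.0]
ft_force: [-3.4, -0.9, 8.0]
opening: 0.013
gripper_force: 40.5
```

```bash
python3 -m inch '0 0 0 0 0.35;0 0 0 0 0.35;0 0 0 0 0.35;0 0 0 0 0.35;0 0 -0.15 0 0.35;0 0 -0.4 0 0.5;0 0 -0.6 0 1;0 0 -0.9 0 1;0 0 -1 0 1;0 0 -1 0 1;0 0 -1 0 1'
python3 - <<'E'
from meas import *
d=grab("wrist","w12")
for P0,z,k in (((.6077,.024),.065,0),((.614,.323),.077,0),((.629,.195),.057,1)):
    p=proj(d,[[*P0,z]])[0]
    m,c,P=rim(d,p,z,.04,75 if k else 60); Q=(P*1e3).astype(np.float32)
    print(p.round(),cv2.minAreaRect(Q) if k else cv2.minEnclosingCircle(Q))
a=grab("scene")["frame"][150:290,110:530]
b=d["frame"]
cv2.imwrite("pics/fin.png",np.vstack([cv2.resize(a,(640,213)),cv2.resize(b,(640,400))[:380]]))
E
```

```text
time: 25.15
tcp_pos: [0.6288, 0.1948, 0.28]
tcp_rot: [0.924, 0.383, 0.001, 0.0]
ft_force: [-0.1, -0.3, -1.5]
opening: 0.0854
gripper_force: 0.0
[400. 279.] ((606.2838745117188, 23.725553512573242), 42.645965576171875)
[218. 101.] ((614.3718872070312, 323.7282409667969), 31.46169090270996)
[317. 173.] ((630.1771240234375, 196.53109741210938), (94.46397399902344, 65.1767349243164), 45.00963592529297)
```

View pics/fin.png

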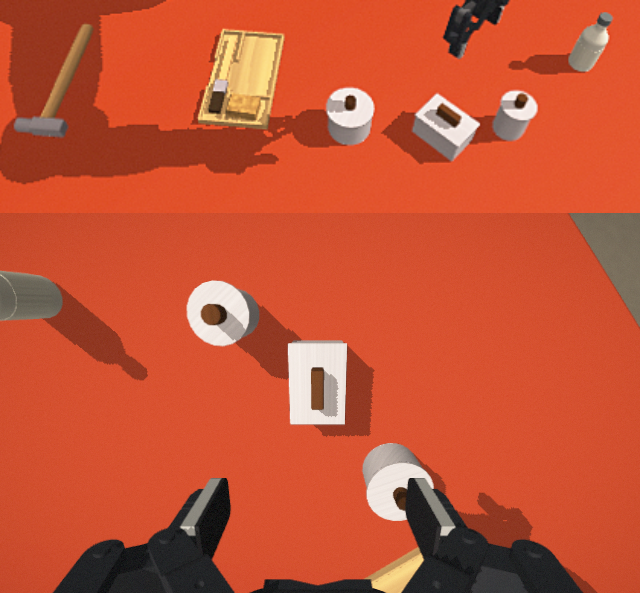

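All three pots are lidded, with the plates matching the rims in size and level, and the brush is in its slot at (215,95). The hammer, bottle and block look unmoved.

```bash
python3 -c "
from plant import manip
print(manip.hand_in())"
```

```text
the job is handed in; nothing more can be done
None
```

The job is handed in after about 25 s of robot time: all three lids are seated on their pots and the brush is flat in the tray's long compartment, with the hammer, glue bottle and sanding block untouched as far as the pictures show.

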